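Return the gold to its fitted cases

TASK

The viewing is over: put each of the four gold bullion pieces (the large and the small coin in round capsules, the oblong bar, and the coin in the rectangular slab) into the open fitted case whose well has its shape and size, lying flat and fully down in the well. Leave the silver christening cup and the lapis cufflink box standing where they are.

Things in the scene. Friction and masses are not known exactly. Their poses are not given: they have to be found in the camera images.
- big_coin: Large gold coin (52 mm) in a clear round capsule with a black foam ring: disc 64 mm across, 10 mm thick, about 170 g, lying flat. Loose. Origin: centre of its underside; z up.
- small_coin: Small gold coin (24 mm) in a clear round capsule with a black foam ring: disc 34 mm across, 10 mm thick, about 35 g, lying flat. Loose. Origin: centre of its underside; z up.
- gold_bar: Oblong gold bar 56 x 30 x 10 mm, about 280 g, lying flat, its 56 mm side along its own x. Loose. Origin: centre of its underside; z up.
- slab: Gold coin (33 mm) sealed in a clear rectangular slab with a black insert and a blank white strip across one end: 85 x 60 x 10 mm, about 60 g, lying flat, its 85 mm side along its own x. Loose. Origin: centre of its underside; z up.
- big_coin_case: Fixed lidless dark red leather tray, 16 mm tall, with a cream-floored well sunk 4 mm into its top (well floor 12 mm above the counter, rim at least 10 mm wide all round). Origin: centre of its underside, right below the well's centre; z up. Round well 80 mm across, for the large capsule; tray 100 x 100 mm.
- small_coin_case: Fixed lidless dark red leather tray, 16 mm tall, with a cream-floored well sunk 4 mm into its top (well floor 12 mm above the counter, rim at least 10 mm wide all round). Origin: centre of its underside, right below the well's centre; z up. Round well 50 mm across, for the small capsule; tray 70 x 70 mm.
- bar_case: Fixed lidless dark red leather tray, 16 mm tall, with a cream-floored well sunk 4 mm into its top (well floor 12 mm above the counter, rim at least 10 mm wide all round). Origin: centre of its underside, right below the well's centre; z up. Oblong well 72 (along its x) x 46 mm, for the bar; tray 92 x 66 mm.
- slab_case: Fixed lidless dark red leather tray, 16 mm tall, with a cream-floored well sunk 4 mm into its top (well floor 12 mm above the counter, rim at least 10 mm wide all round). Origin: centre of its underside, right below the well's centre; z up. Oblong well 101 (along its x) x 76 mm, for the slab; tray 121 x 96 mm.
- cup: Silver christening cup, 58 mm tall, 60 mm across the rim, with an ear handle reaching 49 mm from the axis along its own +y. Bystander, leave it alone. Loose, upright, origin under its centre.
- cufflink_box: Closed blue lapis cufflink box 60 (x) x 42 x 31 mm with a brass seam. Bystander, leave it alone. Loose, origin under its centre.

How it is judged:
By the outcome, as a careful person would: the job done as asked, in the order asked, and still so for the second after the job is handed in, with the robot touching nothing.
It also fails if it takes over 120 s, if anything falls off the work surface, if the arm or the gripper's body presses on something with over 40 N, if the wrist force passes 120 N, or if a joint passes its speed limit or range.

ROBOT

A 6-joint arm with a two-finger parallel gripper is mounted at the origin on the work surface. World frame = base frame: x ahead of the robot, y to its left, z up, the work surface at z = 0. Lengths are in mm, angles in rad, forces in N, time in s.
With the tool pointing down it reaches from about 375 to 825 mm from the base axis. Payload 5.5 kg.
Tool frame: the origin (TCP) lies between the finger pads; the fingertips stand 11 mm ahead of it and the grasp point (between the pads) lies 8 mm behind it (ctrl.tip_extent is the distance from the TCP to the fingertips, in mm); z points along the fingers, y is the line along which they close (so a half turn about z gives the same grasp; the last joint's range is limited). The gripper opens to 85 mm and grips with 20 to 120 N. Pads are 22 mm wide; open, the fingers measure 114 mm over their backs; the gripper's body (76 mm by 85 mm) begins 54 mm behind the grasp point. The pads swing forward as they close: fully open they stand 13 mm farther back than shut.
Start: joints at [-1.297, 0.314, -0.047, 1.21, 0, 1.571], TCP at [162.232, -577.647, 242.299] pointing down, gripper open.
Joint ranges: [-2.67, 2.67], [-0.69, 1.73], [-1.03, 1.25], [-2.08, 2.16], [-1.42, 1.45], [-3.14, 3.14]. Speed limits (rad/s): [2.39, 2.39, 3.01, 3.14, 3.14, 3.14].

INTERFACE

Orientations are given as a rotation vector (axis times angle).
In Python, from plant import ctrl gives the robot as it stands.
- The arm moves only by the tool step_arm, never from a script. Its argument "increments" is one flat list of numbers, 7 for each row, row after row: the turn, a rotation vector about the tool's x, y, z in degrees, then the shift along the tool's x, y, z in units of 40 mm (1.0 is 40 mm), then the finger opening in mm, from 0 to 85.4. In form: [ax, ay, az, x, y, z, jaw, ax, ay, az, x, y, z, jaw, ...]. A call has 1 to 5 rows; each row shifts and turns the commanded pose from where the row before left it, along the tool's axes as they then stand; what a row does not reach is not made up. A row lasts 1/8 s, in which the tool goes at most 62.5 mm and 10.7 degrees, less where a joint would pass 70% of its speed; a pose out of reach is approached as far as the arm can. A call is refused whole if a number of a shift passes 1 or a number of a turn 10.7, either way. A call with a gripper value outside its range is refused whole. The fingers move at their own pace and stop on an object; "force" is the grip in N (left out, the last holds). Time passes only in rows, so rows that do not move let the fingers close. It gives the time, the measured TCP pose, the force, the opening and the grip force at its end, in the units of the state.
- ctrl.get_state(): the state, without advancing time (a new reading comes with each control period).
- ctrl.read_camera(name): name is "scene" or "top"; returns the picture (384x512x3 uint8, red, green, blue); there is no depth.
- ctrl.get_calibration(name): a dict with "fx", "fy", "cx", "cy" (pixels), "dist_coeffs" ([k1, k2, p1, p2, k3] as OpenCV has them; the pictures are not rectified), "world_from_camera" (4x4, takes a point from camera to world coordinates). Camera axes: x right, y up, looking along -z (the intrinsics and any distortion apply to the point x, -y, -z); pixel columns grow to the right and rows downward; lengths in mm; the calibration is good to about 2 mm. A picture is of the moment at which its call begins. get_calibration takes no time and is no camera call.
- ctrl.close_job(): hands the job in; it is judged then, once.
Trained networks look in the newest picture that a camera, given by its name, has taken for a name from the list of things; names that differ only in an ending like _2 or _b are one class to them, and where a whole thing is asked for, a point or a joint stands for the part that bears it (a point fixed in the world has none). Each returns a list of dicts, best first, with "conf" (0 to 1); they miss things now and then, are a little off and sometimes report something else, mostly with a low value. They report only what shows in the picture. A call takes as long as a camera call.
- ctrl.outline_of(camera, thing): "pixels" (384x512 bool, what is visible of it) and "location" ([column, row] in pixels, amid what is visible of it).
- ctrl.mark_of(camera, thing): "location" ([column, row] in pixels: a listed point, or the origin of a listed thing).
The state is a dict: "t": time; "joints": joint angles; "qd": joint speeds; "joint_torque": joint torques, N m; "position": TCP position; "ee_rot": TCP orientation; "force": force on the tool from outside, world axes, zero at the start; "wrist_torque": the same for the moment, N m; "grip_width": finger opening in mm; "grip_force": force on a finger pad.
Only numpy, scipy, OpenCV 4.12 (cv2) and the standard library are available. Lean on these libraries where they do the work, as an engineer would, in place of code of your own. Each camera call takes 0.05 s, during which the arm holds its last target. There are 200 camera calls.

## Working session

There is one attempt and no reset: what is moved stays moved. The work goes in short steps, Python scripts to look and compute and a tool call to move; the robot and the scene stay as the last step left them, time stands still between calls to the robot, and variables do not carry over. Pictures are saved under pics/ and viewed, at most 14 in all, crops included, and the job is handed in when it is done.

Besides the shell and the picture viewer there is one more tool, called after "Request:" by a JSON object that holds its "api" and its "payload". step_arm: Moves the arm, as the interface text tells. Its arguments: {"type":"object","properties":{"increments":{"type":"array","items":{"type":"number"}},"force":{"type":"number"}},"required":["increments"]}

```bash
ls; mkdir -p pics; cat > h.py <<'E'
import numpy as np, cv2
from plant import ctrl
def cal(n):
    c=ctrl.get_calibration(n);K=np.array([[c["fx"],0,c["cx"]],[0,c["fy"],c["cy"]],[0,0,1.]])
    return K,np.array(c["dist_coeffs"],float),np.array(c["world_from_camera"],float)
def ray(n,uv):
    K,d,T=cal(n);p=cv2.undistortPoints(np.array(uv,float).reshape(-1,1,2),K,d)[:,0]
    D=np.c_[p[:,0],-p[:,1],-np.ones(len(p))]@T[:3,:3].T
    return T[:3,3],D/np.linalg.norm(D,axis=1)[:,None]
def onz(n,uv,z):
    o,D=ray(n,uv);return o+D*((z-o[2])/D[:,2])[:,None]
def tri(a,ua,b,ub):
    o1,d1=ray(a,ua);o2,d2=ray(b,ub);d1=d1[0];d2=d2[0]
    s=np.linalg.lstsq(np.c_[d1,-d2],o2-o1,rcond=None)[0]
    p,q=o1+s[0]*d1,o2+s[1]*d2
    return (p+q)/2,np.linalg.norm(p-q)
E
python3 - <<'E'
from h import *
for n in("scene","top"):
    im=ctrl.read_camera(n);cv2.imwrite(f"pics/{n}0.png",im[:,:,::-1]);print(n,cal(n)[2].round(2).tolist(),cal(n)[0][0,0])
N="big_coin small_coin gold_bar slab big_coin_case small_coin_case bar_case slab_case cup cufflink_box".split()
np.set_printoptions(suppress=True,precision=1)
for t in N:
    L={}
    for n in("scene","top"):
        m=ctrl.mark_of(n,t);print(t,n,[(np.round(x["location"],1).tolist(),round(x["conf"],2)) for x in m[:3]])
        if m:L[n]=m[0]["location"]
    if len(L)==2:print("   tri",*tri("scene",L["scene"],"top",L["top"]))
print(ctrl.get_state())
E
```

```text
pics
scene [[-0.38, -0.7, 0.61, 1363.4], [0.93, -0.29, 0.24, 354.31], [0.01, 0.66, 0.75, 1099.48], [0.0, 0.0, 0.0, 1.0]] 457.4515655119558
top [[0.0, 0.99, -0.13, 366.86], [-1.0, 0.0, -0.02, -11.41], [-0.02, 0.13, 0.99, 1016.28], [0.0, 0.0, 0.0, 1.0]] 377.7528072510307
big_coin scene [([191.9, 146.6], 0.68)]
big_coin top [([361.4, 229.0], 0.91)]
   tri [ 390.4 -259.6   21. ] 6.068713532069464
small_coin scene [([325.9, 240.5], 0.66), ([264.2, 233.8], 0.4)]
small_coin top [([166.3, 160.9], 0.46), ([228.1, 147.4], 0.33)]
   tri [576.1 267.3   1.4] 8.867054713482645
gold_bar scene [([135.3, 156.3], 0.71), ([280.2, 197.0], 0.56), ([323.0, 240.6], 0.42)]
gold_bar top [([363.8, 229.9], 0.61), ([229.6, 202.8], 0.59)]
   tri [ 430.9 -363.2  -40.3] 171.91892959710776
slab scene [([225.4, 172.1], 0.65)]
slab top [([231.0, 148.3], 0.64), ([298.5, 203.8], 0.62)]
   tri [585.9  20.  201.8] 100.81438330643371
big_coin_case scene [([263.7, 234.8], 0.66)]
big_coin_case top [([227.9, 146.6], 0.93)]
   tri [619.1  94.5  -7. ] 1.5277689802982755
small_coin_case scene [([342.3, 194.8], 0.86), ([384.2, 2
[... 293 characters left out ...]
3, 135.7], 0.92)]
   tri [ 646.7 -103.9    6.1] 0.3982093477357658
cup scene [([133.2, 155.2], 0.74)]
cup top [([418.0, 192.0], 0.66)]
   tri [ 491.3 -424.7    7.4] 2.7308799847039062
cufflink_box scene [([382.8, 238.8], 0.55)]
cufflink_box top [([110.7, 189.1], 0.96)]
   tri [499.2 421.4  -6.9] 3.8518237993885696
{'t': 1.1, 'joints': array([-1.3,  0.3, -0. ,  1.2,  0. ,  1.6]), 'qd': array([-0., -0., -0.,  0., -0.,  0.]), 'joint_torque': array([ -0. , -53.9,  34. ,   0. ,  -0. ,   0. ]), 'position': array([ 162.2, -577.6,  242.3]), 'ee_rot': array([-3.1, -0.4,  0. ]), 'force': array([0.2, 0.4, 0.1]), 'wrist_torque': array([ 0.,  0., -0.]), 'grip_force': 0.0, 'grip_width': 85.30707200463864}
```

View pics/scene0.png

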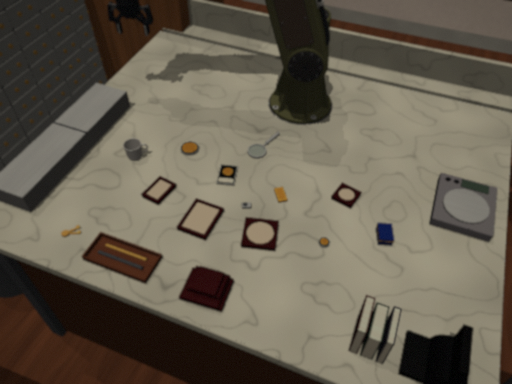

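View pics/top0.png

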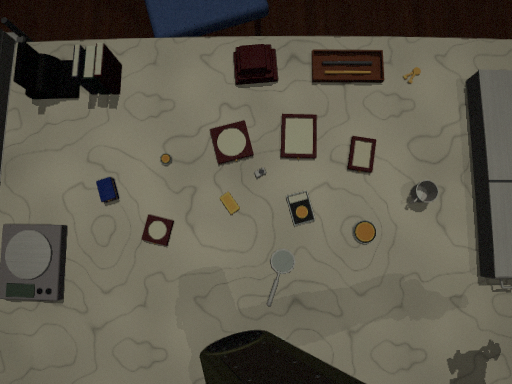

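Scene view: cup at (134,149), large coin (190,148), slab (227,174), bar (281,194), small coin (324,242), and cases for the bar (158,190), slab (200,218), large coin (261,234) and small coin (346,194). The top view shows the same layout: bar (230,203), small coin (166,159), slab (301,208), large coin (365,232). The first detections for the bar and slab were mixed up, so I'll use the outlines instead.

```bash
cat > m.py <<'E'
from h import *
np.set_printoptions(suppress=True,precision=1)
exp={"big_coin":((190,148),(365,232),10),"small_coin":((324,242),(166,159),10),"gold_bar":((281,194),(230,203),10),"slab":((227,174),(301,208),10),
"big_coin_case":((261,234),(231,142),16),"small_coin_case":((346,194),(158,230),16),"bar_case":((158,190),(362,154),16),"slab_case":((200,218),(299,136),16),"cup":((134,149),(425,191),30),"cufflink_box":((385,233),(108,189),31)}
def meas(t,cams=("scene","top")):
    L={}
    for n in cams:
        e=exp[t][0 if n=="scene" else 1]
        o=[x for x in ctrl.outline_of(n,t) if np.hypot(*(np.array(x["location"])-e))<12]
        if not o: print(t,n,"none");continue
        v,u=np.nonzero(o[0]["pixels"]);L[n]=[u.mean(),v.mean()]
        P=onz(n,np.c_[u,v],exp[t][2])[:,:2].astype(np.float32)
        (c,s,a)=cv2.minAreaRect(P);M=np.cov((P-P.mean(0)).T);w,V=np.linalg.eigh(M)
        print(t,n,round(o[0]["conf"],2),"px",np.array(L[n]).round(1),"mean",P.mean(0),"rectc",np.array(c),"size",np.array(s),"ang",round(a,1),"PCA long",round(np.degrees(np.arctan2(V[1,1],V[0,1]))%180,1),np.sqrt(12*w))
    if len(L)==2: print("    tri",*tri("scene",L["scene"],"top",L["top"]))
if __name__=="__main__":
    for n in("scene","top"):ctrl.read_camera(n)
    for t in exp: meas(t)
E
python3 m.py
```

```text
big_coin scene 0.77 px [189.5 148. ] mean [ 389.4 -266.9] rectc [ 389.2 -267.3] size [70.  58.1] ang 26.6 PCA long 31.6 [54.9 65.1]
big_coin top 0.7 px [364.1 231.3] mean [ 385.4 -272.4] rectc [ 385.1 -273.5] size [61.3 61. ] ang 88.5 PCA long 109.3 [54.7 55.5]
    tri [ 384.9 -271.9    4.6] 3.8242713128836363
small_coin scene 0.4 px [323.9 241.7] mean [586.5 268. ] rectc [585.9 267.8] size [27.3 32.1] ang 69.1 PCA long 168.8 [26.5 29.5]
small_coin top 0.41 px [165.3 158.7] mean [581.7 263.7] rectc [582.4 263.2] size [30.8 30.8] ang 89.9 PCA long 0.8 [29.  30.3]
    tri [582.7 266.5   3.8] 2.3393989993437927
gold_bar scene 0.64 px [280.4 194.1] mean [464.8  90.8] rectc [464.5  90.6] size [62.2 31.9] ang 36.4 PCA long 37.2 [31.8 61. ]
gold_bar top 0.52 px [229.2 202.9] mean [460.7  86.3] rectc [460.1  86.7] size [57.7 32.7] ang 34.1 PCA long 35.1 [31.6 57. ]
    tri [460.7  88.2   4.2] 2.7931599003203336
slab scene 0.67 px [226.6 174.3] mean [452.2 -99.8] rectc [ 452.  -100.6] size [84.7 58. ] ang 16.7 PCA long 21.9 [56.2 82.4]
slab top 0.87 px [299.8 207.6] mean [ 448.6 -102.4] rectc
[... 1291 characters left out ...]
] ang 88.9 PCA long 178.4 [ 96.3 124.3]
    tri [ 644.9 -100.6    6.3] 2.8240703923816857
cup scene 0.57 px [133.1 148.6] mean [ 482.4 -427.2] rectc [ 480.2 -425.6] size [115.9  66.9] ang 47.9 PCA long 41.4 [ 58.3 104.7]
cup top 0.58 px [423.8 191.8] mean [ 488.8 -429.8] rectc [ 490.4 -428. ] size [54.  76.6] ang 3.1 PCA long 106.8 [48.  69.1]
    tri [ 487.3 -425.2   35.8] 4.06215588407431
cufflink_box scene 0.85 px [384.  233.1] mean [506.4 419.8] rectc [505.8 419.6] size [80.9 48. ] ang 17.3 PCA long 10.6 [46. 79.]
cufflink_box top 0.88 px [106.9 189.3] mean [494.5 414. ] rectc [494.2 414.3] size [66.5 53.1] ang 19.0 PCA long 34.4 [49.6 64.6]
    tri [496.  420.3  17.4] 0.8867655840685783
```

```bash
cat > p.py <<'E'
# usage: p.py x y z closing_angle_deg|- jaw   -> rows (in tool axes) from the present pose to a tool-down pose
import sys
from h import *
from scipy.spatial.transform import Rotation as R
np.set_printoptions(suppress=True,precision=3)
s=ctrl.get_state();Rm=R.from_rotvec(s["ee_rot"]);M=Rm.as_matrix();p=np.array(s["position"])
print("t",round(s["t"],2),"p",p.round(1),"close ang",np.degrees(np.arctan2(M[1,1],M[0,1])).round(1),"z",M[:,2].round(3),"j",s["joints"].round(2),"F",np.round(s["force"],1),"w",round(s["grip_width"],1),"gf",round(s["grip_force"],1),"tip",ctrl.tip_extent)
if len(sys.argv)>1:
    g=np.array([float(a) for a in sys.argv[1:4]]);n=1;dr=np.zeros(3)
    if sys.argv[4]!="-":
        a=np.radians(float(sys.argv[4]));best=None
        for k in(0,np.pi):
            y=np.array([np.cos(a+k),np.sin(a+k),0]);z=np.array([0,0,-1.]);T=np.c_[np.cross(y,z),y,z]
            d=(Rm.inv()*R.from_matrix(T)).as_rotvec(degrees=True)
            print("option turn",d.round(1),"world turn",round(-d[2],1))
            if best is None or np.linalg.norm(d)<np.linalg.norm(best):best=d
        if len(sys.argv)>5 and sys.argv[5]=="alt":best=best-np.array([0,0,360 if best[2]>0 else -360])/2
        dr=best
    d=M.T@(g-p)/40
    print("shift total (tool axes, no turn)",d.round(3),"turn",dr.round(2))
    n=int(max(np.ceil(np.abs(d).max()),np.ceil(np.linalg.norm(d)*40/60),np.ceil(np.linalg.norm(dr)/10.5),1))
    Rc=Rm
    for i in range(n):
        v=Rc.inv().apply((g-p)/n)/40;print("row",np.r_[dr/n,v].round(2).tolist())
        Rc=Rc*R.from_rotvec(dr/n,degrees=True)
E
python3 p.py 385 -272 100 0 
```

```text
t 2.2 p [ 162.2 -577.7  242.3] close ang -74.3 z [ 0. -0. -1.] j [-1.3   0.31 -0.05  1.21  0.    1.57] F [0.2 0.1 0.6] w 85.5 gf 0.0 tip 11.0
option turn [  0.    0.  -74.3] world turn 74.3
option turn [  0.   -0.  105.7] world turn -105.7
shift total (tool axes, no turn) [ 7.428 -5.851  3.557] turn [  0.     0.   -74.32]
row [0.0, 0.0, -9.29, 0.93, -0.73, 0.44]
row [0.0, 0.0, -9.29, 1.03, -0.57, 0.44]
row [0.0, 0.0, -9.29, 1.11, -0.4, 0.44]
row [0.0, 0.0, -9.29, 1.16, -0.21, 0.44]
row [0.0, 0.0, -9.29, 1.18, -0.02, 0.44]
row [0.0, 0.0, -9.29, 1.17, 0.17, 0.44]
row [0.0, 0.0, -9.29, 1.13, 0.36, 0.44]
row [0.0, 0.0, -9.29, 1.06, 0.53, 0.44]
```

```bash
sed -i 's/np.ceil(np.linalg.norm(d)\*40\/60)/np.ceil(np.linalg.norm(d[:2])-.02)/' p.py; python3 p.py 385 -272 70 -35
```

```text
t 2.2 p [ 162.2 -577.7  242.3] close ang -74.3 z [ 0. -0. -1.] j [-1.3   0.31 -0.05  1.21  0.    1.57] F [0.2 0.1 0.6] w 85.5 gf 0.0 tip 11.0
option turn [  0.    0.  -39.3] world turn 39.3
option turn [  0.   -0.  140.7] world turn -140.7
shift total (tool axes, no turn) [ 7.428 -5.851  4.307] turn [  0.     0.   -39.32]
row [0.0, 0.0, -3.93, 0.74, -0.59, 0.43]
row [0.0, 0.0, -3.93, 0.78, -0.53, 0.43]
row [0.0, 0.0, -3.93, 0.82, -0.48, 0.43]
row [0.0, 0.0, -3.93, 0.85, -0.42, 0.43]
row [0.0, 0.0, -3.93, 0.87, -0.36, 0.43]
row [0.0, 0.0, -3.93, 0.9, -0.3, 0.43]
row [0.0, 0.0, -3.93, 0.91, -0.24, 0.43]
row [0.0, 0.0, -3.93, 0.93, -0.18, 0.43]
row [0.0, 0.0, -3.93, 0.94, -0.11, 0.43]
row [0.0, 0.0, -3.93, 0.94, -0.05, 0.43]
```

Request:
{"api": "step_arm", "payload": {"increments": [0,0,-4,0.74,-0.59,0.43,85,0,0,-4,0.78,-0.53,0.43,85,0,0,-4,0.82,-0.48,0.43,85,0,0,-4,0.85,-0.42,0.43,85,0,0,-4,0.87,-0.36,0.43,85], "force": 40}}

```text
t: 2.82
position: [273.9, -423.6, 156.0]
ee_rot: [2.989, 0.966, 0.0]
force: [0.0, 0.2, -1.1]
grip_width: 85.4
grip_force: 0.0
```

Request:
{"api": "step_arm", "payload": {"increments": [0,0,-4,0.9,-0.3,0.43,85,0,0,-4,0.91,-0.24,0.43,85,0,0,-4,0.93,-0.18,0.43,85,0,0,-4,0.94,-0.11,0.43,85,0,0,-3.5,0.94,-0.05,0.43,85]}}

```text
t: 3.45
position: [384.0, -269.8, 70.0]
ee_rot: [2.782, 1.458, 0.001]
force: [-0.3, -0.4, 0.9]
grip_width: 85.3
grip_force: 0.0
```

```bash
python3 p.py 385 -272 70 -35; python3 - <<'E'
from h import *
a=[]
for n,c in(("scene",(190,140)),("top",(365,225))):
    im=ctrl.read_camera(n);x,y=c[0]-45,c[1]-45
    a.append(cv2.resize(im[y:y+90,x:x+90,::-1],(400,400),interpolation=2))
cv2.imwrite("pics/c1.png",np.hstack(a))
E
```

```text
t 3.45 p [ 384.  -269.8   70. ] close ang -34.7 z [ 0.001 -0.    -1.   ] j [-0.61  0.22 -0.6   0.75  0.    1.56] F [-0.3 -0.4  0.9] w 85.3 gf 0.0 tip 11.0
option turn [ 0.  -0.   0.3] world turn -0.3
option turn [   0.     0.1 -179.7] world turn 179.7
shift total (tool axes, no turn) [-0.03   0.052  0.001] turn [ 0.05 -0.    0.3 ]
row [0.05, -0.0, 0.3, -0.03, 0.05, 0.0]
```

View pics/c1.png

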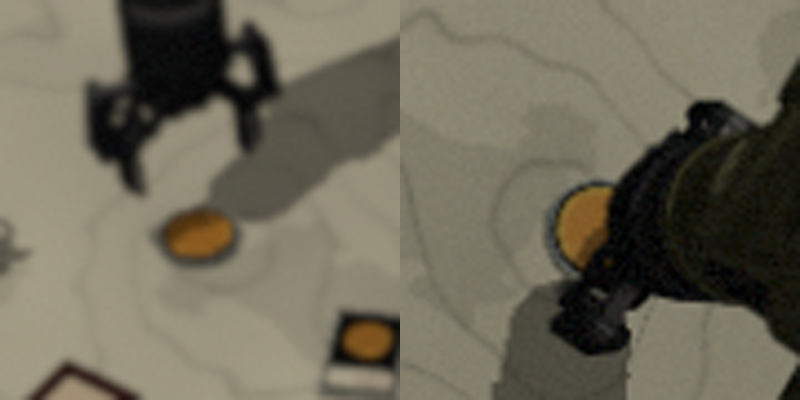

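The gripper is above the large coin (crop left: coin at about (200,235), with the fingers on either side of it), and the alignment is good. Descending now.

Request:
{"api": "step_arm", "payload": {"increments": [0,0,0.3,-0.03,0.05,0.5,80,0,0,0,0,0,0.6,76,0,0,0,0,0,0.4,76,0,0,0,0,0,0,76]}}

```text
t: 4.05
position: [383.1, -272.8, 9.7]
ee_rot: [-2.787, -1.446, 0.002]
force: [0.9, 0.3, -0.2]
grip_width: 75.8
grip_force: 0.0
```

```bash
python3 p.py 385 -272 10 -35; python3 - <<'E'
from h import *
a=[]
for n,c in(("scene",(190,140)),("top",(365,225))):
    im=ctrl.read_camera(n);x,y=c[0]-30,c[1]-30
    a.append(cv2.resize(im[y:y+60,x:x+60,::-1],(400,400),interpolation=2))
cv2.imwrite("pics/c2.png",np.hstack(a))
E
```

```text
t 4.05 p [ 383.1 -272.8    9.7] close ang -35.2 z [-0.002  0.001 -1.   ] j [-0.62  0.31 -0.66  0.61 -0.    1.57] F [ 0.9  0.3 -0.2] w 75.8 gf 0.0 tip 11.0
option turn [-0.1  0.  -0.2] world turn 0.2
option turn [  0.    0.2 179.8] world turn -179.8
shift total (tool axes, no turn) [ 0.045  0.028 -0.007] turn [-0.11  0.01 -0.17]
row [-0.11, 0.01, -0.17, 0.05, 0.03, -0.01]
```

View pics/c2.png

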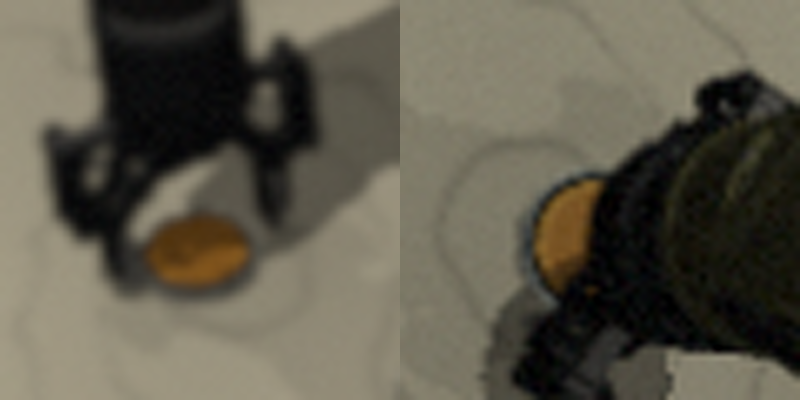

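The fingertips straddle the coin: in the left crop they are at (120,285) and (275,215), and the coin centre is (198,253). Closing.

Request:
{"api": "step_arm", "payload": {"increments": [0,0,0,0.04,0.02,0,60,0,0,0,0,0,0,56,0,0,0,0,0,0,56,0,0,0,0,0,0,56], "force": 40}}

```text
t: 4.65
position: [385.7, -272.8, 11.8]
ee_rot: [2.787, 1.446, -0.001]
force: [-4.3, 0.3, 9.0]
grip_width: 61.4
grip_force: 41.2
```

Request:
{"api": "step_arm", "payload": {"increments": [0,0,0,0,0,-0.2,56,0,0,0,0,0,-0.5,56,0,0,0,0,0,-0.9,56]}}

```text
t: 5.03
position: [384.9, -271.3, 74.6]
ee_rot: [-2.786, -1.447, 0.001]
force: [-0.1, -0.0, -2.1]
grip_width: 60.8
grip_force: 44.0
```

```bash
python3 p.py 628.3 84.7 75 7.7; python3 - <<'E'
from h import *
a=[]
for n,c in(("scene",(190,140)),("top",(365,225))):
    im=ctrl.read_camera(n);x,y=c[0]-30,c[1]-30
    a.append(cv2.resize(im[y:y+60,x:x+60,::-1],(400,400),interpolation=2))
cv2.imwrite("pics/c3.png",np.hstack(a))
E
```

```text
t 5.03 p [ 384.9 -271.3   74.6] close ang -35.1 z [-0.002  0.001 -1.   ] j [-0.61  0.22 -0.59  0.77  0.    1.57] F [-0.1 -0.  -2.1] w 60.8 gf 44.0 tip 11.0
option turn [ -0.1  -0.1 -42.8] world turn 42.8
option turn [ -0.1   0.1 137.2] world turn -137.2
shift total (tool axes, no turn) [10.78  -0.14  -0.006] turn [ -0.11  -0.06 -42.81]
row [-0.01, -0.01, -3.89, 0.98, -0.01, -0.0]
row [-0.01, -0.01, -3.89, 0.98, 0.05, -0.0]
row [-0.01, -0.01, -3.89, 0.97, 0.12, -0.0]
row [-0.01, -0.01, -3.89, 0.96, 0.19, -0.0]
row [-0.01, -0.01, -3.89, 0.95, 0.25, -0.0]
row [-0.01, -0.01, -3.89, 0.93, 0.31, -0.0]
row [-0.01, -0.01, -3.89, 0.9, 0.38, -0.0]
row [-0.01, -0.01, -3.89, 0.88, 0.44, -0.0]
row [-0.01, -0.01, -3.89, 0.85, 0.5, -0.0]
row [-0.01, -0.01, -3.89, 0.81, 0.55, -0.0]
row [-0.01, -0.01, -3.89, 0.77, 0.61, -0.0]
```

View pics/c3.png

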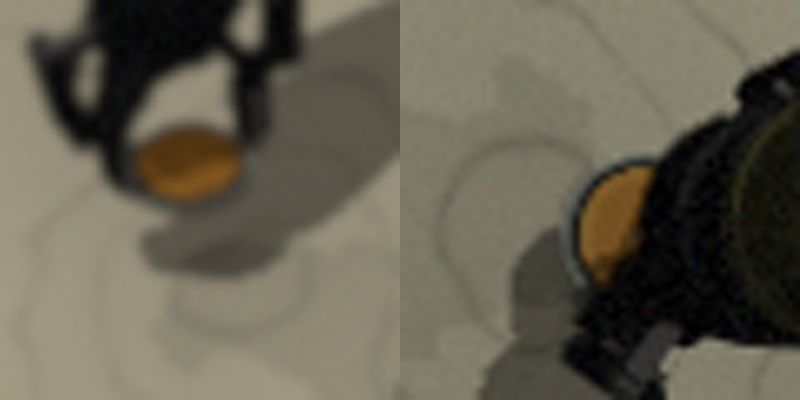

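The coin is held and lifted. The 9 N upward force shows the tips reached the counter, so they are level with the coin's underside. The fingers have to stay above the rim when I place it, so I'll set the coin down and regrip about 5 mm higher.

Request:
{"api": "step_arm", "payload": {"increments": [0,0,0,0,0,0.9,56,0,0,0,0,0,0.5,56,0,0,0,0,0,0.14,56,0,0,0,0,0,0,76,0,0,0,0,0,0,76]}}

```text
t: 5.75
position: [386.4, -272.5, 13.4]
ee_rot: [2.787, 1.447, 0.001]
force: [0.1, -0.1, 0.1]
grip_width: 76.1
grip_force: 0.0
```

Request:
{"api": "step_arm", "payload": {"increments": [0,0,0,0,0,-0.12,76,0,0,0,0,0,0,56,0,0,0,0,0,0,56,0,0,0,0,0,0,56,0,0,0,0,0,0,56]}}

```text
t: 6.38
position: [385.5, -271.9, 17.4]
ee_rot: [-2.788, -1.448, 0.0]
force: [0.1, -0.2, -0.6]
grip_width: 55.9
grip_force: 0.0
```

It closed above the coin, so the tips are retracted about 6 mm at this opening. That means the first grip height, with TCP about 10, was right. Going back to it.

Request:
{"api": "step_arm", "payload": {"increments": [0,0,0,0,0,0,76,0,0,0,0,0,0,76,0,0,0,0,0,0.2,76,0,0,0,0,0,0,56,0,0,0,0,0,0,56]}}

```text
t: 7.0
position: [385.0, -271.5, 9.2]
ee_rot: [-2.787, -1.447, 0.001]
force: [-1.4, 1.6, 1.4]
grip_width: 62.0
grip_force: 43.0
```

Request:
{"api": "step_arm", "payload": {"increments": [0,0,0,0,0,0,56,0,0,0,0,0,0,56,0,0,0,0,0,-0.2,56,0,0,0,0,0,-0.6,56,0,0,0,0,0,-0.8,56]}}

```text
t: 7.62
position: [385.3, -271.7, 74.1]
ee_rot: [-2.787, -1.448, 0.001]
force: [-0.2, -0.4, -2.3]
grip_width: 61.8
grip_force: 44.1
```

```bash
python3 p.py 628.3 84.7 75 7.7
```

```text
t 7.62 p [ 385.3 -271.7   74.1] close ang -35.1 z [-0.001  0.001 -1.   ] j [-0.61  0.22 -0.59  0.76  0.    1.57] F [-0.2 -0.4 -2.3] w 61.8 gf 44.1 tip 11.0
option turn [ -0.1  -0.  -42.8] world turn 42.8
option turn [ -0.    0.1 137.2] world turn -137.2
shift total (tool axes, no turn) [10.783 -0.155 -0.022] turn [ -0.06  -0.02 -42.81]
row [-0.01, -0.0, -3.89, 0.98, -0.01, -0.0]
row [-0.01, -0.0, -3.89, 0.98, 0.05, -0.0]
row [-0.01, -0.0, -3.89, 0.97, 0.12, -0.0]
row [-0.01, -0.0, -3.89, 0.96, 0.18, -0.0]
row [-0.01, -0.0, -3.89, 0.95, 0.25, -0.0]
row [-0.01, -0.0, -3.89, 0.93, 0.31, -0.0]
row [-0.01, -0.0, -3.89, 0.91, 0.38, -0.0]
row [-0.01, -0.0, -3.89, 0.88, 0.44, -0.0]
row [-0.01, -0.0, -3.89, 0.85, 0.49, -0.0]
row [-0.01, -0.0, -3.89, 0.81, 0.55, -0.0]
row [-0.01, -0.0, -3.89, 0.77, 0.6, -0.0]
```

Request:
{"api": "step_arm", "payload": {"increments": [0,0,-3.9,0.98,-0.01,0,56,0,0,-3.9,0.98,0.05,0,56,0,0,-3.9,0.97,0.12,0,56,0,0,-3.9,0.96,0.18,0,56,0,0,-3.9,0.95,0.25,0,56]}}

```text
t: 8.25
position: [497.0, -109.0, 74.1]
ee_rot: [2.5, 1.901, 0.001]
force: [0.1, -0.3, -2.7]
grip_width: 61.5
grip_force: 44.2
```

Request:
{"api": "step_arm", "payload": {"increments": [0,0,-3.9,0.93,0.31,0,56,0,0,-3.9,0.91,0.38,0,56,0,0,-3.9,0.88,0.44,0,56,0,0,-3.9,0.85,0.49,0,56,0,0,-3.9,0.81,0.55,0,56]}}

```text
t: 8.88
position: [607.2, 53.6, 74.0]
ee_rot: [2.142, 2.298, 0.001]
force: [0.3, 0.1, -1.5]
grip_width: 61.6
grip_force: 44.2
```

```bash
python3 p.py 628.3 84.7 45 7.7; python3 - <<'E'
from h import *
for n in("scene","top"):
    ctrl.read_camera(n)
    for t in("big_coin","big_coin_case"):
        o=ctrl.outline_of(n,t)
        for x in o[:2]:
            v,u=np.nonzero(x["pixels"]);print(n,t,round(x["conf"],2),u.mean().round(1),v.mean().round(1),onz(n,[[u.mean(),v.mean()]],68 if t=="big_coin" else 14)[0].round(1))
E
```

```text
t 8.88 p [607.2  53.6  74. ] close ang 4.0 z [ 0.001 -0.    -1.   ] j [ 0.09  0.44 -0.26  0.87 -0.    1.59] F [ 0.3  0.1 -1.5] w 61.6 gf 44.2 tip 11.0
option turn [ 0.   0.  -3.7] world turn 3.7
option turn [  0.   -0.1 176.3] world turn -176.3
shift total (tool axes, no turn) [0.738 0.58  0.726] turn [ 0.04  0.01 -3.68]
row [0.04, 0.01, -3.68, 0.74, 0.58, 0.73]
scene big_coin_case 0.69 259.9 234.6 [636.6  89.7  14. ]
top big_coin_case 0.31 424.0 191.7 [ 490.9 -436.9   14. ]
```

Request:
{"api": "step_arm", "payload": {"increments": [0,0,-3.7,0.74,0.58,0,56,0,0,0,0,0,0.4,56,0,0,0,0,0,0.4,56]}}

```text
t: 9.55
position: [626.6, 82.6, 40.6]
ee_rot: [-2.071, -2.362, 0.001]
force: [-0.4, 0.0, -2.2]
grip_width: 61.6
grip_force: 44.4
```

```bash
python3 p.py 628.3 84.7 23 7.7; python3 - <<'E'
from h import *
a=[]
for n,c in(("scene",(260,228)),("top",(231,142))):
    im=ctrl.read_camera(n);x,y=c[0]-35,c[1]-35
    a.append(cv2.resize(im[y:y+70,x:x+70,::-1],(400,400),interpolation=2))
cv2.imwrite("pics/c4.png",np.hstack(a))
E
```

```text
t 9.55 p [626.6  82.6  40.6] close ang 7.5 z [-0.001 -0.001 -1.   ] j [ 0.13  0.52 -0.23  0.82 -0.    1.57] F [-0.4  0.  -2.2] w 61.6 gf 44.4 tip 11.0
option turn [-0.   0.  -0.2] world turn 0.2
option turn [  0.    0.1 179.8] world turn -179.8
shift total (tool axes, no turn) [0.048 0.05  0.441] turn [-0.05  0.02 -0.19]
row [-0.05, 0.02, -0.19, 0.05, 0.05, 0.44]
```

View pics/c4.png

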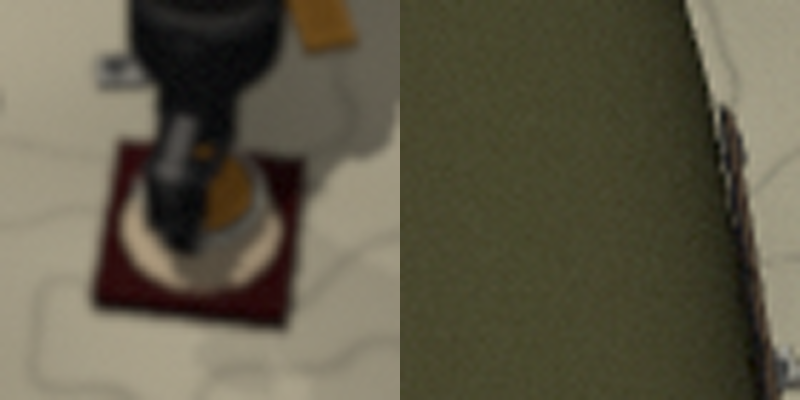

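The coin hangs over the well. Its right edge is at about x=268 in the crop, and the well spans 118–283, so it is centred. Lowering and releasing.

Request:
{"api": "step_arm", "payload": {"increments": [0,0,0,0.04,0.05,0.3,56,0,0,0,0,0,0.14,56,0,0,0,0,0,0,56]}}

```text
t: 10.02
position: [628.7, 85.2, 23.3]
ee_rot: [-2.069, -2.363, 0.001]
force: [0.1, 0.6, -2.5]
grip_width: 61.8
grip_force: 44.4
```

Request:
{"api": "step_arm", "payload": {"increments": [0,0,0,0,0,0,80,0,0,0,0,0,0,80,0,0,0,0,0,-0.8,80,0,0,0,0,0,-0.8,80]}}

```text
t: 10.52
position: [629.1, 85.4, 88.8]
ee_rot: [-2.069, -2.364, 0.0]
force: [0.1, 0.8, -0.7]
grip_width: 79.8
grip_force: 0.0
```

```bash
python3 p.py 582.7 266.5 70 24.6; python3 - <<'E'
from h import *
a=[]
for n,c in(("scene",(260,228)),("top",(231,142))):
    im=ctrl.read_camera(n);x,y=c[0]-35,c[1]-35
    a.append(cv2.resize(im[y:y+70,x:x+70,::-1],(400,400),interpolation=2))
cv2.imwrite("pics/c5.png",np.hstack(a))
E
```

```text
t 10.53 p [629.1  85.4  88.8] close ang 7.6 z [-0. -0. -1.] j [ 0.13  0.47 -0.18  0.92  0.    1.57] F [ 0.1  0.8 -0.7] w 79.8 gf 0.0 tip 11.0
option turn [ -0.  -0. -17.] world turn 17.0
option turn [ -0.   0. 163.] world turn -163.0
shift total (tool axes, no turn) [ 4.64  -0.551  0.469] turn [ -0.01  -0.   -17.01]
row [-0.0, -0.0, -3.4, 0.93, -0.11, 0.09]
row [-0.0, -0.0, -3.4, 0.93, -0.05, 0.09]
row [-0.0, -0.0, -3.4, 0.93, 0.0, 0.09]
row [-0.0, -0.0, -3.4, 0.93, 0.06, 0.09]
row [-0.0, -0.0, -3.4, 0.93, 0.11, 0.09]
```

View pics/c5.png

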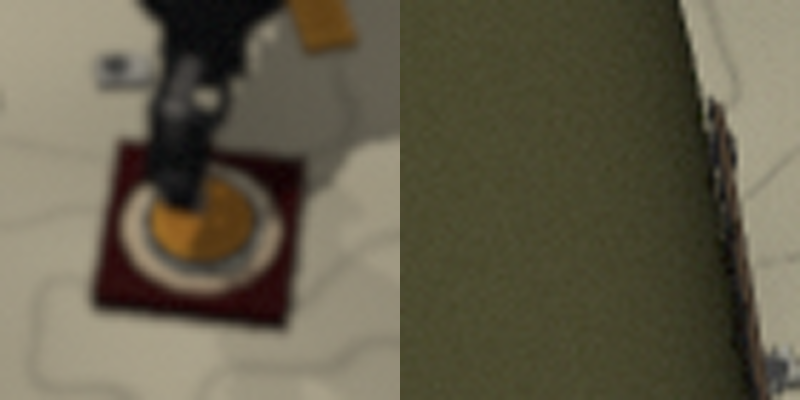

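The large coin lies in its well, level and about centred at (203,222) in the crop. Next is the small coin.

Request:
{"api": "step_arm", "payload": {"increments": [0,0,-3.4,0.93,-0.11,0.09,70,0,0,-3.4,0.93,-0.05,0.09,60,0,0,-3.4,0.93,0,0.09,54,0,0,-3.4,0.93,0.06,0.09,54,0,0,-3.4,0.93,0.11,0.09,54]}}

```text
t: 11.25
position: [582.7, 267.4, 69.4]
ee_rot: [1.695, 2.645, -0.0]
force: [-0.1, -1.3, -0.9]
grip_width: 53.9
grip_force: 0.0
```

```bash
python3 p.py 582.7 266.5 15.5 24.6; python3 - <<'E'
from h import *
n="scene";im=ctrl.read_camera(n);x,y=324-35,232-35
cv2.imwrite("pics/c6.png",cv2.resize(im[y:y+70,x:x+70,::-1],(400,400),interpolation=2))
E
```

```text
t 11.25 p [582.7 267.4  69.4] close ang 24.7 z [ 0. -0. -1.] j [ 0.43  0.5  -0.18  0.89 -0.    1.57] F [-0.1 -1.3 -0.9] w 53.9 gf 0.0 tip 11.0
option turn [-0.   0.   0.1] world turn -0.1
option turn [  -0.    -0.  -179.9] world turn 179.9
shift total (tool axes, no turn) [-0.02  -0.01   1.348] turn [-0.   0.   0.1]
row [-0.0, 0.0, 0.05, -0.01, -0.0, 0.67]
row [-0.0, 0.0, 0.05, -0.01, -0.0, 0.67]
```

View pics/c6.png

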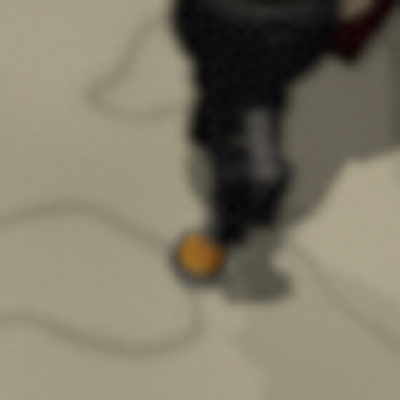

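```bash
python3 - <<'E'
from h import *
K,d,T=cal("scene")
def pr(P):
    q=np.linalg.inv(T)@np.r_[P,1];q=q[:3]*[1,-1,-1]
    return cv2.projectPoints(q.reshape(1,3),np.zeros(3),np.zeros(3),K,d)[0].ravel()
c=lambda P:((pr(np.array(P,float))-[289,197])*400/70).round(0)
u=np.array([np.cos(.431),np.sin(.431),0])
p=np.array([582.7,267.4,62])
for s in(27,34,41):print(s,c(p+u*s),c(p-u*s))
print("coin",c([582.7,266.5,10]),c([586.5,268,10]))
E
```

```text
27 [222. 234.] [206. 144.]
34 [225. 246.] [204. 133.]
41 [227. 258.] [202. 122.]
coin [199. 249.] [200. 256.]
```

Request:
{"api": "step_arm", "payload": {"increments": [0,0,0,-0.08,0,0.7,54,0,0,0,0,0,0.65,54,0,0,0,0,0,0,54], "force": 30}}

```text
t: 11.68
position: [582.3, 262.4, 13.5]
ee_rot: [-1.696, -2.641, 0.006]
force: [-0.2, 0.5, 0.1]
grip_width: 54.1
grip_force: 0.0
```

```bash
python3 p.py 582.7 266.5 15 24.6; python3 - <<'E'
from h import *
n="scene";im=ctrl.read_camera(n);x,y=324-25,236-25
cv2.imwrite("pics/c7.png",cv2.resize(im[y:y+50,x:x+50,::-1],(400,400),interpolation=2))
E
```

```text
t 11.68 p [582.3 262.4  13.5] close ang 24.6 z [-0.004 -0.002 -1.   ] j [ 0.42  0.56 -0.23  0.79 -0.    1.57] F [-0.2  0.5  0.1] w 54.1 gf 0.0 tip 11.0
option turn [-0.3 -0.  -0. ] world turn 0.0
option turn [ -0.    0.4 180. ] world turn -180.0
shift total (tool axes, no turn) [ 0.09   0.051 -0.038] turn [-0.27 -0.   -0.01]
row [-0.27, -0.0, -0.01, 0.09, 0.05, -0.04]
```

View pics/c7.png

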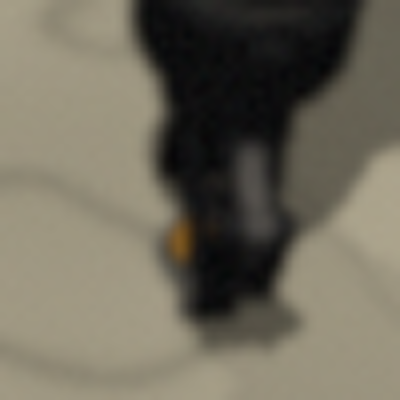

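The finger blade is centred near x=232 in the crop and the coin at x=200. Allowing for the viewing angle, the tool is about 4 mm too far along +x. I'll shift it and close.

Request:
{"api": "step_arm", "payload": {"increments": [0,0,0,-0.1,0.02,-0.04,54,0,0,0,0,0,0,40,0,0,0,0,0,0,26,0,0,0,0,0,0,26,0,0,0,0,0,0,26], "force": 30}}

```text
t: 12.35
position: [588.6, 259.7, 20.7]
ee_rot: [1.696, 2.64, 0.003]
force: [-2.8, -4.6, 17.3]
grip_width: 26.6
grip_force: 20.8
```

Request:
{"api": "step_arm", "payload": {"increments": [0,0,0,0,0,0,26,0,0,0,0,0,-0.2,26,0,0,0,0,0,-0.6,26,0,0,0,0,0,-0.8,26]}}

```text
t: 12.85
position: [586.2, 259.9, 81.7]
ee_rot: [-1.697, -2.643, 0.002]
force: [-0.6, 0.4, 0.1]
grip_width: 26.0
grip_force: 0.0
```

```bash
python3 p.py 388.5 280.8 80 36; python3 - <<'E'
from h import *
for n in("scene","top"):
    ctrl.read_camera(n)
    for x in ctrl.outline_of(n,"small_coin")[:3]:
        v,u=np.nonzero(x["pixels"]);print(n,round(x["conf"],2),u.mean().round(1),v.mean().round(1),len(u),onz(n,[[u.mean(),v.mean()]],73)[0].round(1))
E
```

```text
t 12.85 p [586.2 259.9  81.7] close ang 24.6 z [-0.002 -0.    -1.   ] j [ 0.42  0.49 -0.16  0.92  0.    1.56] F [-0.6  0.4  0.1] w 26.0 gf 0.0 tip 11.0
option turn [ -0.1  -0.  -11.4] world turn 11.4
option turn [ -0.    0.1 168.6] world turn -168.6
shift total (tool axes, no turn) [ 2.532 -4.277  0.049] turn [ -0.09  -0.02 -11.41]
row [-0.02, -0.0, -2.28, 0.51, -0.86, 0.01]
row [-0.02, -0.0, -2.28, 0.54, -0.83, 0.01]
row [-0.02, -0.0, -2.28, 0.57, -0.81, 0.01]
row [-0.02, -0.0, -2.28, 0.6, -0.79, 0.01]
row [-0.02, -0.0, -2.28, 0.64, -0.76, 0.01]
```

The fingers slid over the rim (width 26, no grip). Looking again.

```bash
python3 - <<'E'
from h import *
a=[]
for n,c in(("scene",(324,236)),("top",(166,159))):
    im=ctrl.read_camera(n);x,y=c[0]-35,c[1]-35
    a.append(cv2.resize(im[y:y+70,x:x+70,::-1],(400,400),interpolation=2))
    for x in ctrl.outline_of(n,"small_coin")[:3]:
        v,u=np.nonzero(x["pixels"]);print(n,round(x["conf"],2),u.mean().round(1),v.mean().round(1),len(u),onz(n,[[u.mean(),v.mean()]],8)[0].round(1))
cv2.imwrite("pics/c8.png",np.hstack(a))
E
```

```text
scene 0.68 323.8 242.6 101 [588.  268.4   8. ]
scene 0.24 200.1 218.3 1136 [645.5 -99.2   8. ]
top 0.62 168.4 158.4 20 [582.9 255.7   8. ]
```

View pics/c8.png

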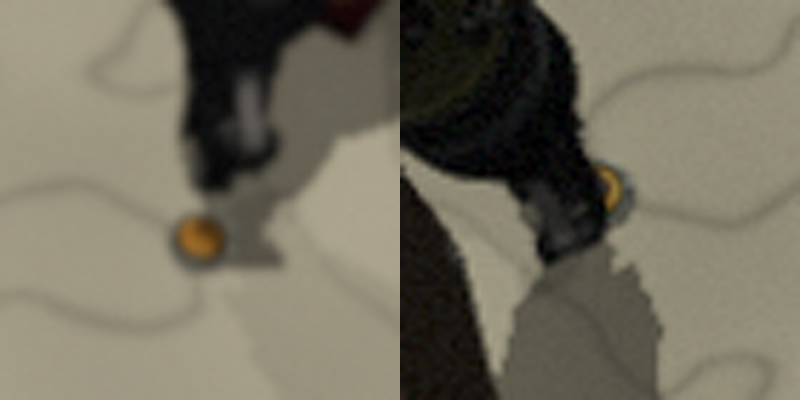

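```bash
cat >> h.py <<'E'
def pr(n,P):
    K,d,T=cal(n);q=(np.linalg.inv(T)@np.r_[np.array(P,float),1])[:3]*[1,-1,-1]
    return cv2.projectPoints(q.reshape(1,3),np.zeros(3),np.zeros(3),K,d)[0].ravel()
E
python3 - <<'E'
from h import *
u=np.array([np.cos(.431),np.sin(.431),0])
w=np.array([-u[1],u[0],0])
p=np.array([586.2,259.9,71])
for n,o in(("scene",(289,201)),("top",(131,124))):
    c=lambda P:((pr(n,P)-o)*400/70).round(0)
    print(n,"tips front/back",c(p+13*u),c(p+27*u),c(p-13*u),c(p-27*u),"pad edges",c(p+27*u-11*w),c(p+27*u+11*w),c(p-27*u-11*w),c(p-27*u+11*w),"coin",c([583,266,10]),c([586,260,10]))
E
```

```text
scene tips front/back [203. 177.] [208. 201.] [195. 134.] [191. 111.] pad edges [185. 202.] [230. 200.] [169. 112.] [214. 110.] coin [198. 226.] [185. 227.]
top tips front/back [159. 135.] [147. 108.] [180. 186.] [192. 214.] pad edges [169.  98.] [125. 118.] [214. 204.] [170. 224.] coin [191. 196.] [204. 190.]
```

```bash
python3 - <<'E'
from h import *
u=np.array([np.cos(.431),np.sin(.431),0])
w=np.array([-u[1],u[0],0])
c=lambda P:((pr("scene",P)-[299,211])*8).round(0)
for z in(3,7):
  p=np.array([582.3,262.4,z])
  for s in(27,34,41):print(z,s,c(p+s*u-11*w),c(p+s*u+11*w))
print("coin", c([588,268,8]))
E
```

```text
3 27 [166. 307.] [227. 305.]
3 34 [168. 323.] [230. 321.]
3 41 [171. 340.] [233. 338.]
7 27 [167. 300.] [228. 299.]
7 34 [170. 317.] [231. 315.]
7 41 [173. 334.] [234. 332.]
coin [198. 252.]
```

```bash
python3 p.py 586 263.5 12 24.6
```

```text
t 13.25 p [586.  259.7  80.3] close ang 24.6 z [-0.002 -0.001 -1.   ] j [ 0.42  0.49 -0.17  0.91  0.    1.56] F [-0.3 -0.5  1.2] w 26.2 gf 0.0 tip 11.0
option turn [-0.1 -0.  -0. ] world turn 0.0
option turn [ -0.    0.2 180. ] world turn -180.0
shift total (tool axes, no turn) [0.086 0.043 1.706] turn [-0.12 -0.   -0.01]
row [-0.06, -0.0, -0.0, 0.04, 0.02, 0.85]
row [-0.06, -0.0, -0.0, 0.04, 0.02, 0.85]
```

Request:
{"api": "step_arm", "payload": {"increments": [0,0,0,0.09,0.04,0,56,0,0,0,0,0,0.6,56,0,0,0,0,0,0.6,56,0,0,0,0,0,0.5,56,0,0,0,0,0,0,56]}}

```text
t: 13.88
position: [585.1, 263.5, 11.4]
ee_rot: [-1.696, -2.642, 0.005]
force: [-0.4, 0.4, 0.4]
grip_width: 55.9
grip_force: 0.0
```

Request:
{"api": "step_arm", "payload": {"increments": [0,0,0,0,0,0,44,0,0,0,0,0,0,36,0,0,0,0,0,0,28,0,0,0,0,0,0,26,0,0,0,0,0,0,26], "force": 30}}

```text
t: 14.5
position: [587.7, 264.5, 14.9]
ee_rot: [1.697, 2.643, 0.003]
force: [-0.6, -1.0, 6.1]
grip_width: 31.8
grip_force: 29.6
```

Request:
{"api": "step_arm", "payload": {"increments": [0,0,0,0,0,-0.2,26,0,0,0,0,0,-0.6,26,0,0,0,0,0,-0.9,26]}}

```text
t: 14.88
position: [585.8, 263.5, 81.3]
ee_rot: [-1.697, -2.642, 0.004]
force: [0.8, 0.3, -0.3]
grip_width: 32.2
grip_force: 29.8
```

```bash
python3 p.py 388.5 280.8 80 36; python3 - <<'E'
from h import *
a=[]
for n,c in(("scene",(324,225)),("top",(166,155))):
    im=ctrl.read_camera(n);x,y=c[0]-35,c[1]-35
    a.append(cv2.resize(im[y:y+70,x:x+70,::-1],(400,400),interpolation=2))
    for x in ctrl.outline_of(n,"small_coin")[:3]:
        v,u=np.nonzero(x["pixels"]);print(n,round(x["conf"],2),u.mean().round(1),v.mean().round(1),len(u),onz(n,[[u.mean(),v.mean()]],70)[0].round(1))
cv2.imwrite("pics/c9.png",np.hstack(a))
E
```

```text
t 14.88 p [585.8 263.5  81.3] close ang 24.6 z [-0.002 -0.001 -1.   ] j [ 0.42  0.49 -0.16  0.92 -0.    1.56] F [ 0.8  0.3 -0.3] w 32.2 gf 29.8 tip 11.0
option turn [ -0.2  -0.  -11.4] world turn 11.4
option turn [ -0.    0.2 168.6] world turn -168.6
shift total (tool axes, no turn) [ 2.445 -4.304  0.045] turn [ -0.15  -0.01 -11.42]
row [-0.03, -0.0, -2.28, 0.49, -0.86, 0.01]
row [-0.03, -0.0, -2.28, 0.52, -0.84, 0.01]
row [-0.03, -0.0, -2.28, 0.56, -0.82, 0.01]
row [-0.03, -0.0, -2.28, 0.59, -0.8, 0.01]
row [-0.03, -0.0, -2.28, 0.62, -0.77, 0.01]
scene 0.67 158.7 190.1 577 [ 638.7 -233.9   70. ]
```

View pics/c9.png

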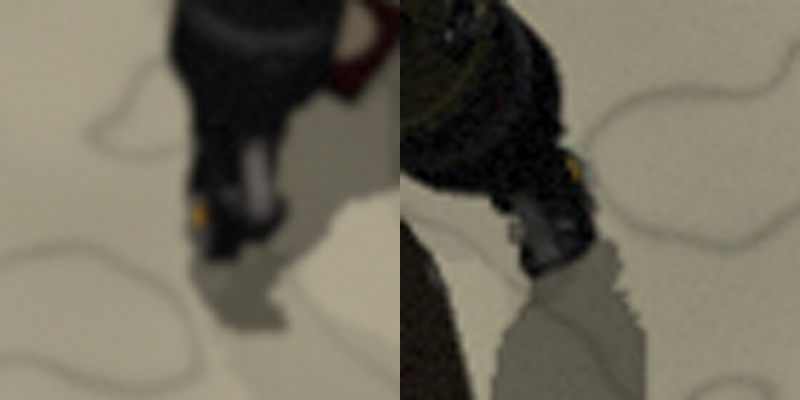

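The small coin is held, seen at (200,215) in the crop, and looks centred in the pads. Carrying it to its case.

Request:
{"api": "step_arm", "payload": {"increments": [0,0,-2.3,0.49,-0.86,0,26,0,0,-2.3,0.52,-0.84,0,26,0,0,-2.3,0.56,-0.82,0,26,0,0,-2.3,0.59,-0.8,0,26,0,0,-2.3,0.6,-0.76,0.3,26]}}

```text
t: 15.7
position: [388.7, 280.7, 68.9]
ee_rot: [-1.422, -2.801, 0.0]
force: [-1.5, 1.1, -1.0]
grip_width: 31.8
grip_force: 29.9
```

```bash
python3 p.py 390 279 28 36
```

```text
t 15.7 p [388.7 280.7  68.9] close ang 36.2 z [-0. -0. -1.] j [ 0.63  0.24 -0.58  0.76  0.    1.57] F [-1.5  1.1 -1. ] w 31.8 gf 29.9 tip 11.0
option turn [-0.  -0.   0.2] world turn -0.2
option turn [   0.    -0.  -179.8] world turn 179.8
shift total (tool axes, no turn) [-0.054  0.     1.024] turn [-0.02 -0.01  0.16]
row [-0.01, -0.0, 0.08, -0.03, 0.0, 0.51]
row [-0.01, -0.0, 0.08, -0.03, 0.0, 0.51]
```

Request:
{"api": "step_arm", "payload": {"increments": [0,0,0,-0.05,0,0.4,26,0,0,0,0,0,0.3,26,0,0,0,0,0,0,26]}}

```text
t: 16.08
position: [390.7, 278.6, 40.2]
ee_rot: [-1.424, -2.799, 0.004]
force: [0.3, -0.9, -1.0]
grip_width: 32.1
grip_force: 29.9
```

```bash
python3 p.py 390 279 28 36; python3 - <<'E'
from h import *
a=[]
for n,c in(("scene",(346,188)),("top",(160,226))):
    im=ctrl.read_camera(n);x,y=c[0]-25,c[1]-25
    a.append(cv2.resize(im[y:y+50,x:x+50,::-1],(400,400),interpolation=2))
cv2.imwrite("pics/c10.png",np.hstack(a))
E
```

```text
t 16.07 p [390.7 278.6  40.2] close ang 36.1 z [-0.002 -0.002 -1.   ] j [ 0.62  0.28 -0.61  0.69 -0.    1.56] F [ 0.3 -0.9 -1. ] w 32.1 gf 29.9 tip 11.0
option turn [-0.2  0.   0.1] world turn -0.1
option turn [  -0.    -0.2 -179.9] world turn 179.9
shift total (tool axes, no turn) [ 0.019 -0.007  0.305] turn [-0.15  0.    0.06]
row [-0.15, 0.0, 0.06, 0.02, -0.01, 0.31]
```

View pics/c10.png

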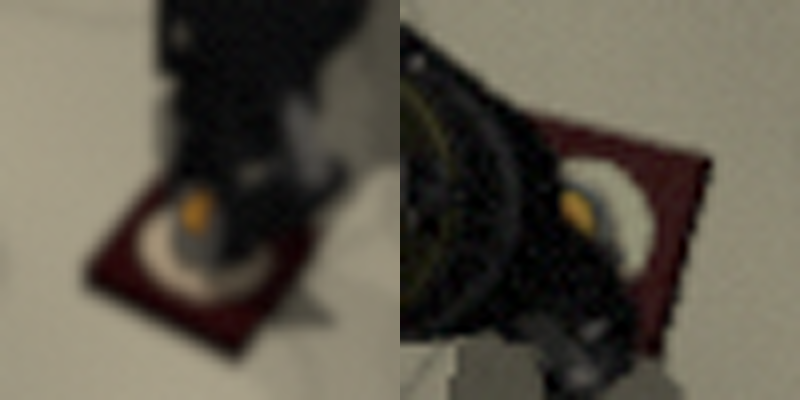

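The coin is over the well. Its left edge is 35 px inside the well's edge in the scene crop, and the top view agrees to within about 2 mm. Lowering and releasing.

Request:
{"api": "step_arm", "payload": {"increments": [0,0,0,0,0,0.3,26,0,0,0,0,0,0,26,0,0,0,0,0,0,46,0,0,0,0,0,0,46,0,0,0,0,0,-0.5,46]}}

```text
t: 16.8
position: [390.4, 278.6, 48.8]
ee_rot: [-1.424, -2.799, 0.004]
force: [-0.2, -0.9, -0.3]
grip_width: 45.8
grip_force: 0.0
```

Request:
{"api": "step_arm", "payload": {"increments": [0,0,0,0,0,-0.7,46,0,0,0,0,0,-0.3,46]}}

```text
t: 17.05
position: [392.4, 280.0, 91.1]
ee_rot: [1.424, 2.799, 0.004]
force: [-0.9, 0.2, -1.1]
grip_width: 46.1
grip_force: 0.0
```

```bash
python3 p.py 461.5 87 60 125; python3 - <<'E'
from h import *
from m import meas
for n in("scene","top"):
    ctrl.read_camera(n)
    for t in("small_coin","gold_bar"):
      for x in ctrl.outline_of(n,t)[:3]:
        v,u=np.nonzero(x["pixels"]);print(n,t,round(x["conf"],2),u.mean().round(1),v.mean().round(1),len(u),onz(n,[[u.mean(),v.mean()]],18)[0].round(1))
E
```

```text
t 17.05 p [392.4 280.   91.1] close ang 36.1 z [ 0.002  0.002 -1.   ] j [ 0.62  0.21 -0.55  0.81 -0.    1.56] F [-0.9  0.2 -1.1] w 46.1 gf 0.0 tip 11.0
option turn [  0.1   0.1 -88.9] world turn 88.9
option turn [ 0.1 -0.1 91.1] world turn -91.1
shift total (tool axes, no turn) [-4.916 -1.447  0.773] turn [  0.12   0.12 -88.91]
row [0.01, 0.01, -9.88, -0.55, -0.16, 0.09]
row [0.01, 0.01, -9.88, -0.51, -0.25, 0.09]
row [0.01, 0.01, -9.88, -0.46, -0.34, 0.09]
row [0.01, 0.01, -9.88, -0.4, -0.41, 0.09]
row [0.01, 0.01, -9.88, -0.32, -0.47, 0.09]
row [0.01, 0.01, -9.88, -0.23, -0.52, 0.09]
row [0.01, 0.01, -9.88, -0.14, -0.55, 0.09]
row [0.01, 0.01, -9.88, -0.04, -0.57, 0.09]
row [0.01, 0.01, -9.88, 0.05, -0.57, 0.09]
scene small_coin 0.59 346.6 193.7 79 [391.  282.8  18. ]
scene gold_bar 0.7 280.4 194.1 167 [471.7  92.8  18. ]
top small_coin 0.57 157.1 227.9 96 [392.7 276.8  18. ]
top gold_bar 0.64 229.8 203.5 206 [458.4  83.8  18. ]
```

The small coin sits at its case's centre in both views: scene (346.6,193.7), top (157,228). Next is the bar.

Request:
{"api": "step_arm", "payload": {"increments": [0,0,-9.9,-0.55,-0.16,0.09,46,0,0,-9.9,-0.51,-0.25,0.09,46,0,0,-9.9,-0.46,-0.34,0.09,46,0,0,-9.9,-0.4,-0.41,0.09,46,0,0,-9.9,-0.32,-0.47,0.09,46]}}

```text
t: 17.98
position: [429.7, 170.9, 70.4]
ee_rot: [-0.112, -3.138, 0.001]
force: [0.0, -0.0, 0.9]
grip_width: 46.5
grip_force: 0.0
```

Request:
{"api": "step_arm", "payload": {"increments": [0,0,-9.9,-0.23,-0.52,0.09,46,0,0,-9.9,-0.14,-0.55,0.09,46,0,0,-9.9,-0.04,-0.57,0.09,46,0,0,-9.9,0.05,-0.57,0.09,46,0,0,0,0,0,0,46]}}

```text
t: 18.6
position: [460.4, 85.0, 56.1]
ee_rot: [0.944, -2.994, -0.0]
force: [-0.3, 0.1, 0.3]
grip_width: 45.9
grip_force: 0.0
```

```bash
python3 p.py 462 87 12.5 125.2
```

```text
t 18.6 p [460.4  85.   56.1] close ang 125.0 z [-0.002 -0.    -1.   ] j [ 0.18  0.24 -0.62  0.72 -0.   -0.43] F [-0.3  0.1  0.3] w 45.9 gf 0.0 tip 11.0
option turn [ 0.  -0.1 -0.2] world turn 0.2
option turn [ -0.2  -0.1 179.8] world turn -179.8
shift total (tool axes, no turn) [-0.064  0.018  1.089] turn [ 0.04 -0.1  -0.2 ]
row [0.02, -0.05, -0.1, -0.03, 0.01, 0.54]
row [0.02, -0.05, -0.1, -0.03, 0.01, 0.54]
```

Request:
{"api": "step_arm", "payload": {"increments": [0,0,-0.2,-0.06,0.02,0.4,48,0,0,0,0,0,0.4,48,0,0,0,0,0,0.28,48,0,0,0,0,0,0,48], "force": 50}}

```text
t: 19.1
position: [461.1, 88.4, 12.6]
ee_rot: [0.954, -2.99, -0.001]
force: [0.5, 0.1, 0.3]
grip_width: 48.0
grip_force: 0.0
```

Request:
{"api": "step_arm", "payload": {"increments": [0,0,0,0,0,0,38,0,0,0,0,0,0,30,0,0,0,0,0,0,22,0,0,0,0,0,0,22,0,0,0,0,0,0,22], "force": 50}}

```text
t: 19.73
position: [462.8, 88.4, 14.6]
ee_rot: [-0.954, 2.992, 0.001]
force: [-2.3, 1.4, 5.2]
grip_width: 28.1
grip_force: 49.6
```

Request:
{"api": "step_arm", "payload": {"increments": [0,0,0,0,0,-0.2,22,0,0,0,0,0,-0.6,22,0,0,0,0,0,-0.9,22]}}

```text
t: 20.1
position: [461.1, 87.6, 81.9]
ee_rot: [0.954, -2.99, 0.0]
force: [0.9, 0.1, -2.9]
grip_width: 28.5
grip_force: 50.1
```

```bash
python3 p.py 594.5 -270.7 75 80.5
```

```text
t 20.1 p [461.1  87.6  81.9] close ang 125.4 z [-0.003 -0.001 -1.   ] j [ 0.19  0.21 -0.58  0.78 -0.   -0.43] F [ 0.9  0.1 -2.9] w 28.5 gf 50.1 tip 11.0
option turn [-0.  -0.2 44.9] world turn -44.9
option turn [   0.2   -0.  -135.1] world turn 135.1
shift total (tool axes, no turn) [ 2.466 -9.235  0.172] turn [-0.02 -0.17 44.87]
row [-0.0, -0.02, 4.49, 0.25, -0.92, 0.02]
row [-0.0, -0.02, 4.49, 0.17, -0.94, 0.02]
row [-0.0, -0.02, 4.49, 0.1, -0.95, 0.02]
row [-0.0, -0.02, 4.49, 0.02, -0.96, 0.02]
row [-0.0, -0.02, 4.49, -0.05, -0.95, 0.02]
row [-0.0, -0.02, 4.49, -0.12, -0.95, 0.02]
row [-0.0, -0.02, 4.49, -0.2, -0.94, 0.02]
row [-0.0, -0.02, 4.49, -0.27, -0.92, 0.02]
row [-0.0, -0.02, 4.49, -0.34, -0.89, 0.02]
row [-0.0, -0.02, 4.49, -0.41, -0.86, 0.02]
```

The bar is held: the load reads -2.9 N, which matches its weight.

Request:
{"api": "step_arm", "payload": {"increments": [0,0,4.5,0.25,-0.92,0.02,22,0,0,4.5,0.17,-0.94,0.02,22,0,0,4.5,0.1,-0.95,0.02,22,0,0,4.5,0.02,-0.96,0.02,22,0,0,4.5,-0.05,-0.95,0.02,22]}}

```text
t: 20.72
position: [529.4, -92.3, 78.1]
ee_rot: [0.348, -3.122, 0.0]
force: [1.4, 0.5, -3.6]
grip_width: 28.1
grip_force: 50.1
```

Request:
{"api": "step_arm", "payload": {"increments": [0,0,4.5,-0.12,-0.95,0.02,22,0,0,4.5,-0.2,-0.94,0.02,22,0,0,4.5,-0.27,-0.92,0.02,22,0,0,4.5,-0.34,-0.89,0.02,22,0,0,4.5,-0.41,-0.86,0.02,22]}}

```text
t: 21.35
position: [595.4, -271.6, 73.8]
ee_rot: [-0.268, -3.129, 0.0]
force: [-0.5, 0.0, -2.7]
grip_width: 27.9
grip_force: 50.1
```

```bash
python3 p.py 594.5 -270.7 45 80.3
```

```text
t 21.35 p [ 595.4 -271.6   73.8] close ang 80.2 z [-0.001  0.    -1.   ] j [-0.43  0.52 -0.14  0.91 -0.   -0.26] F [-0.5  0.  -2.7] w 27.9 gf 50.1 tip 11.0
option turn [-0.  -0.  -0.1] world turn 0.1
option turn [ -0.1   0.  179.9] world turn -179.9
shift total (tool axes, no turn) [0.026 0.018 0.72 ] turn [-0.   -0.04 -0.08]
row [-0.0, -0.04, -0.08, 0.03, 0.02, 0.72]
```

Request:
{"api": "step_arm", "payload": {"increments": [0,0,0,0.02,0.03,0.5,22,0,0,0,0,0,0.25,22,0,0,0,0,0,0,22]}}

```text
t: 21.72
position: [593.6, -268.2, 42.7]
ee_rot: [-0.262, -3.128, -0.001]
force: [0.4, 0.2, -2.3]
grip_width: 28.0
grip_force: 50.2
```

```bash
python3 p.py 594.5 -270 28 80.3; python3 - <<'E'
from h import *
a=[]
for n,c in(("scene",(159,185)),("top",(362,154))):
    im=ctrl.read_camera(n);x,y=c[0]-25,c[1]-25
    a.append(cv2.resize(im[y:y+50,x:x+50,::-1],(400,400),interpolation=2))
cv2.imwrite("pics/c11.png",np.hstack(a))
E
```

```text
t 21.73 p [ 593.6 -268.2   42.7] close ang 80.4 z [-0.003  0.001 -1.   ] j [-0.42  0.55 -0.17  0.85 -0.   -0.26] F [ 0.4  0.2 -2.3] w 28.0 gf 50.2 tip 11.0
option turn [ 0.  -0.2  0.1] world turn -0.1
option turn [   0.3    0.1 -179.9] world turn 179.9
shift total (tool axes, no turn) [-0.031 -0.041  0.368] turn [ 0.04 -0.17  0.11]
row [0.04, -0.17, 0.11, -0.03, -0.04, 0.37]
```

View pics/c11.png

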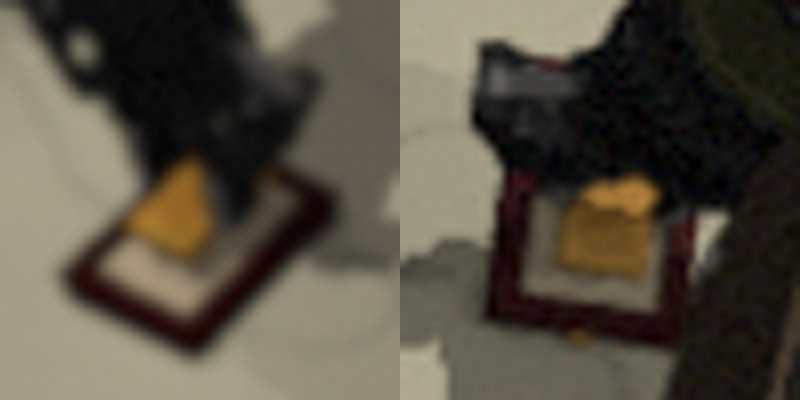

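The bar is over the well, slightly toward the robot: front gap about 10 mm in the scene view, and about 9 mm at the back in the top view. I'll nudge it 1.5 mm forward, then lower and release.

Request:
{"api": "step_arm", "payload": {"increments": [0,0,0,-0.04,0,0.25,22,0,0,0,0,0,0.12,22,0,0,0,0,0,0,22]}}

```text
t: 22.2
position: [596.0, -268.9, 28.4]
ee_rot: [-0.263, -3.129, -0.001]
force: [-0.1, 0.4, -3.1]
grip_width: 28.0
grip_force: 50.2
```

Request:
{"api": "step_arm", "payload": {"increments": [0,0,0,0,0,0,44,0,0,0,0,0,0,44,0,0,0,0,0,-0.7,44,0,0,0,0,0,-0.9,44]}}

```text
t: 22.7
position: [596.0, -269.1, 93.4]
ee_rot: [-0.263, -3.129, -0.001]
force: [0.0, 0.3, 0.4]
grip_width: 44.3
grip_force: 0.0
```

```bash
python3 - <<'E'
from h import *
for n in("scene","top"):
    ctrl.read_camera(n)
    for t,z in(("gold_bar",20),("bar_case",14),("slab",8)):
      for x in ctrl.outline_of(n,t)[:2]:
        v,u=np.nonzero(x["pixels"]);P=onz(n,np.c_[u,v],z)[:,:2];w,V=np.linalg.eigh(np.cov((P-P.mean(0)).T))
        print(n,t,round(x["conf"],2),u.mean().round(1),v.mean().round(1),len(u),P.mean(0).round(1),"ang",np.degrees(np.arctan2(V[1,1],V[0,1])).round(1)%180,np.sqrt(12*w).round(0))
E
python3 p.py 449.5 -102 65 106.6
```

```text
scene gold_bar 0.48 158.7 188.2 145 [ 596.4 -266.3] ang 174.1 [32. 56.]
scene gold_bar 0.42 346.1 194.6 338 [396.7 282.3] ang 9.5 [75. 85.]
scene bar_case 0.62 158.4 191.2 511 [ 603.1 -264.4] ang 162.5 [ 83. 110.]
scene slab 0.57 227.2 174.9 397 [452.4 -97.7] ang 11.599999999999994 [61. 92.]
top gold_bar 0.51 361.7 154.7 216 [ 590.5 -270.2] ang 160.9 [31. 52.]
top bar_case 0.6 361.3 159.8 497 [ 577.9 -270.2] ang 114.5 [74. 84.]
top slab 0.86 299.9 207.7 708 [ 448.4 -102.9] ang 12.300000000000011 [61. 82.]
t 23.1 p [ 595.7 -268.9   91.9] close ang 80.4 z [-0.002  0.001 -1.   ] j [-0.42  0.5  -0.12  0.95  0.   -0.26] F [-0.5 -0.3 -0. ] w 43.6 gf 0.0 tip 11.0
option turn [  0.1  -0.1 -26.2] world turn 26.2
option turn [ -0.1  -0.1 153.8] world turn -153.8
shift total (tool axes, no turn) [4.299 3.503 0.682] turn [  0.06  -0.1  -26.21]
row [0.01, -0.02, -4.37, 0.72, 0.58, 0.11]
row [0.01, -0.02, -4.37, 0.67, 0.64, 0.11]
row [0.01, -0.02, -4.37, 0.62, 0.69, 0.11]
row [0.01, -0.02, -4.37, 0.57, 0.73, 0.11]
row [0.01, -0.02, -4.37, 0.51, 0.77, 0.11]
row [0.01, -0.02, -4.37, 0.45, 0.81, 0.11]
```

The bar reads centred in its case to within about 2 mm. Last is the slab.

Request:
{"api": "step_arm", "payload": {"increments": [0,0,-4.3,0.72,0.58,0.11,80,0,0,-4.3,0.67,0.64,0.11,80,0,0,-4.3,0.62,0.69,0.11,80,0,0,-4.3,0.57,0.73,0.11,80,0,0,-4.3,0.51,0.77,0.11,80]}}

```text
t: 23.72
position: [473.2, -128.9, 70.2]
ee_rot: [0.329, -3.123, -0.001]
force: [-0.2, -0.8, -0.4]
grip_width: 80.3
grip_force: 0.0
```

Request:
{"api": "step_arm", "payload": {"increments": [0,0,-4.2,0.45,0.81,0.11,80,0,0,0,0,0,0,80]}}

```text
t: 23.98
position: [447.0, -100.1, 65.4]
ee_rot: [0.442, -3.106, -0.003]
force: [0.7, -0.5, -0.2]
grip_width: 80.0
grip_force: 0.0
```

```bash
python3 p.py 449.8 -101.8 9.5 106
```

```text
t 23.98 p [ 447.  -100.1   65.4] close ang 106.2 z [-0.004  0.001 -1.   ] j [-0.22  0.21 -0.63  0.74  0.   -0.5 ] F [ 0.7 -0.5 -0.2] w 80.0 gf 0.0 tip 11.0
option turn [ 0.1 -0.2  0.2] world turn -0.2
option turn [   0.3    0.2 -179.8] world turn 179.8
shift total (tool axes, no turn) [-0.06  -0.063  1.397] turn [ 0.13 -0.21  0.21]
row [0.07, -0.11, 0.1, -0.03, -0.03, 0.7]
row [0.07, -0.11, 0.1, -0.03, -0.03, 0.7]
```

Request:
{"api": "step_arm", "payload": {"increments": [0,0,0.2,-0.06,-0.05,0.5,78,0,0,0,0,0,0.5,78,0,0,0,0,0,0.38,78,0,0,0,0,0,0,78], "force": 40}}

```text
t: 24.48
position: [452.3, -103.2, 10.3]
ee_rot: [0.433, -3.109, -0.001]
force: [0.6, 0.6, -0.6]
grip_width: 77.8
grip_force: 0.0
```

Request:
{"api": "step_arm", "payload": {"increments": [0,0,0,0,0,0,68,0,0,0,0,0,0,60,0,0,0,0,0,0,52,0,0,0,0,0,0,52,0,0,0,0,0,0,52]}}

```text
t: 25.1
position: [453.9, -103.3, 12.6]
ee_rot: [-0.434, 3.11, -0.001]
force: [-2.6, 0.7, 6.8]
grip_width: 58.8
grip_force: 41.3
```

Request:
{"api": "step_arm", "payload": {"increments": [0,0,0,0,0,-0.2,52,0,0,0,0,0,-0.6,52,0,0,0,0,0,-0.9,52]}}

```text
t: 25.48
position: [452.4, -103.0, 80.1]
ee_rot: [0.434, -3.11, -0.001]
force: [0.5, -0.2, -0.2]
grip_width: 58.3
grip_force: 43.1
```

```bash
python3 p.py 648 -100 75 88.7;python3 - <<'E'
from h import *
for n in("scene","top"):
    ctrl.read_camera(n)
    for t,z in(("slab",73),):
      for x in ctrl.outline_of(n,t)[:2]:
        v,u=np.nonzero(x["pixels"]);P=onz(n,np.c_[u,v],z)[:,:2]
        print(n,t,round(x["conf"],2),u.mean().round(1),v.mean().round(1),len(u),P.mean(0).round(1),cv2.minAreaRect(P.astype(np.float32)))
E
```

```text
t 25.48 p [ 452.4 -103.    80.1] close ang 105.9 z [-0.002  0.    -1.   ] j [-0.22  0.2  -0.6   0.78 -0.   -0.5 ] F [ 0.5 -0.2 -0.2] w 58.3 gf 43.1 tip 11.0
option turn [ 0.  -0.1 17.2] world turn -17.2
option turn [   0.1    0.  -162.8] world turn 162.8
shift total (tool axes, no turn) [-4.725 -1.267  0.119] turn [ 0.03 -0.09 17.19]
row [0.01, -0.02, 3.44, -0.94, -0.25, 0.02]
row [0.01, -0.02, 3.44, -0.96, -0.2, 0.02]
row [0.01, -0.02, 3.44, -0.97, -0.14, 0.02]
row [0.01, -0.02, 3.44, -0.98, -0.08, 0.02]
row [0.01, -0.02, 3.44, -0.98, -0.02, 0.03]
scene slab 0.83 224.8 160.5 402 [ 453.3 -102.9] ((449.5256652832031, -102.10675048828125), (94.82223510742188, 65.16478729248047), 14.85212516784668)
```

Request:
{"api": "step_arm", "payload": {"increments": [0,0,3.4,-0.94,-0.25,0.02,52,0,0,3.4,-0.96,-0.2,0.02,52,0,0,3.4,-0.97,-0.14,0.02,52,0,0,3.4,-0.98,-0.08,0.02,52,0,0,3.4,-0.98,-0.02,0.02,52]}}

```text
t: 26.3
position: [649.3, -99.7, 73.7]
ee_rot: [-0.033, -3.139, -0.0]
force: [0.5, 0.5, -0.4]
grip_width: 58.0
grip_force: 43.1
```

```bash
python3 p.py 647 -100 42 88.7
```

```text
t 26.3 p [649.3 -99.7  73.7] close ang 88.8 z [-0.002  0.    -1.   ] j [-0.15  0.53 -0.13  0.92 -0.   -0.13] F [ 0.5  0.5 -0.4] w 58.0 gf 43.1 tip 11.0
option turn [ 0.  -0.1  0.1] world turn -0.1
option turn [   0.2    0.  -179.9] world turn 179.9
shift total (tool axes, no turn) [ 0.055 -0.008  0.794] turn [ 0.01 -0.13  0.08]
row [0.01, -0.13, 0.08, 0.06, -0.01, 0.79]
```

Request:
{"api": "step_arm", "payload": {"increments": [0,0,0,0.05,0,0.5,52,0,0,0,0,0,0.35,52,0,0,0,0,0,0,52]}}

```text
t: 26.68
position: [644.6, -99.6, 39.1]
ee_rot: [-0.031, -3.137, -0.001]
force: [-1.0, -0.5, -0.3]
grip_width: 57.9
grip_force: 43.1
```

```bash
python3 p.py 647 -100 25 88.7;python3 - <<'E'
from h import *
for n in("scene","top"):
    ctrl.read_camera(n)
    for t,z in(("slab",34),("slab_case",14)):
      for x in ctrl.outline_of(n,t)[:1]:
        v,u=np.nonzero(x["pixels"]);P=onz(n,np.c_[u,v],z)[:,:2]
        print(n,t,round(x["conf"],2),u.mean().round(1),v.mean().round(1),len(u),P.mean(0).round(1),np.array(cv2.boundingRect(x["pixels"].astype(np.uint8))),cv2.minAreaRect(P.astype(np.float32)))
im=ctrl.read_camera("scene");a=cv2.resize(im[180:250,165:235,::-1],(400,400),interpolation=2)
im=ctrl.read_camera("top");b=cv2.resize(im[100:170,265:335,::-1],(400,400),interpolation=2)
cv2.imwrite("pics/c12.png",np.hstack([a,b]))
E
```

```text
t 26.68 p [644.6 -99.6  39.1] close ang 88.9 z [-0.005  0.001 -1.   ] j [-0.15  0.55 -0.17  0.85 -0.   -0.13] F [-1.  -0.5 -0.3] w 57.9 gf 43.1 tip 11.0
option turn [ 0.  -0.3  0.2] world turn -0.2
option turn [   0.4    0.1 -179.8] world turn 179.8
shift total (tool axes, no turn) [-0.062 -0.009  0.352] turn [ 0.03 -0.27  0.18]
row [0.03, -0.27, 0.18, -0.06, -0.01, 0.35]
scene slab 0.79 197.9 215.0 345 [ 653.8 -100.1] [186 202  22  25] ((647.1162719726562, -95.86378479003906), (62.65852737426758, 76.28630065917969), 88.89692687988281)
scene slab_case 0.98 200.6 224.8 574 [669.9 -84.6] [178 201  46  39] ((647.8696899414062, -94.78923034667969), (100.86095428466797, 127.23933410644531), 88.5483627319336)
```

View pics/c12.png

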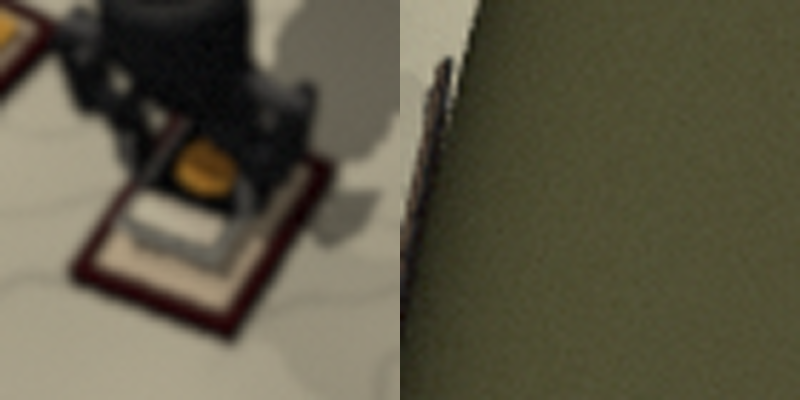

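```bash
python3 - <<'E'
from h import *
c=lambda P:((pr("scene",P)-[165,180])*400/70).round(0)
a=np.radians(-1.2);l=np.array([np.cos(a),np.sin(a),0]);w=np.array([-l[1],l[0],0])
C=np.array([647,-98,0])
for nm,L,W,z,o in(("well floor",50.5,38,12,C),("tray top",60.5,48,16,C),("slab now bottom",42.5,30,28,C),("slab now top",42.5,30,38,C),("slab placed bottom",42.5,30,12,C)):
    print(nm,*[c(o+[0,0,z]+L*l+s*W*w) for s in(-1,1)])
E
```

```text
well floor [ 89. 265.] [221. 313.]
tray top [ 61. 268.] [229. 330.]
slab now bottom [107. 240.] [212. 278.]
slab now top [105. 228.] [210. 266.]
slab placed bottom [110. 258.] [214. 297.]
```

The slab hangs over its well with the top view blocked. Against projected corners, it is about 4–7 mm too far back and 3 mm toward +y, so I'll correct that while lowering.

Request:
{"api": "step_arm", "payload": {"increments": [0,0,0,-0.11,-0.06,0.2,52,0,0,0,0,0,0.16,52,0,0,0,0,0,0,52]}}

```text
t: 27.45
position: [650.6, -102.3, 25.9]
ee_rot: [-0.031, -3.139, -0.001]
force: [-0.6, -0.1, -0.2]
grip_width: 58.2
grip_force: 43.1
```

Request:
{"api": "step_arm", "payload": {"increments": [0,0,0,0,0,0,78,0,0,0,0,0,0,78,0,0,0,0,0,-0.7,78,0,0,0,0,0,-0.9,78]}}

```text
t: 27.95
position: [650.6, -102.2, 91.1]
ee_rot: [-0.03, -3.14, -0.0]
force: [1.0, 0.2, -0.2]
grip_width: 77.7
grip_force: 0.0
```

```bash
python3 p.py 480 -300 180 -
```

```text
t 27.95 p [ 650.6 -102.2   91.1] close ang 88.9 z [-0.002  0.    -1.   ] j [-0.16  0.51 -0.1   0.95  0.   -0.14] F [ 1.   0.2 -0.2] w 77.7 gf 0.0 tip 11.0
shift total (tool axes, no turn) [ 4.172 -5.025 -2.216] turn [0. 0. 0.]
row [0.0, 0.0, 0.0, 0.6, -0.72, -0.32]
row [0.0, 0.0, 0.0, 0.6, -0.72, -0.32]
row [0.0, 0.0, 0.0, 0.6, -0.72, -0.32]
row [0.0, 0.0, 0.0, 0.6, -0.72, -0.32]
row [0.0, 0.0, 0.0, 0.6, -0.72, -0.32]
row [0.0, 0.0, 0.0, 0.6, -0.72, -0.32]
row [0.0, 0.0, 0.0, 0.6, -0.72, -0.32]
```

Request:
{"api": "step_arm", "payload": {"increments": [0,0,0,0.6,-0.72,-0.5,78,0,0,0,0.6,-0.72,-0.5,78,0,0,0,0.6,-0.72,-0.5,78,0,0,0,0.6,-0.72,-0.5,78,0,0,0,0.6,-0.72,-0.4,78]}}

```text
t: 28.58
position: [528.2, -245.0, 188.5]
ee_rot: [0.03, 3.14, -0.001]
force: [-0.3, -0.1, -0.2]
grip_width: 77.8
grip_force: 0.0
```

Request:
{"api": "step_arm", "payload": {"increments": [0,0,0,0.6,-0.8,-0.3,78,0,0,0,0.6,-0.8,-0.3,78,0,0,0,0.4,-0.9,-0.2,78,0,0,0,0.3,-0.9,0,78,0,0,0,0,0,0,78]}}

```text
t: 29.2
position: [449.2, -380.7, 219.5]
ee_rot: [0.036, 3.141, -0.002]
force: [-0.4, 0.9, -0.2]
grip_width: 78.1
grip_force: 0.0
```

```bash
cat > v.py <<'E'
from h import *
from m import exp
K=[("slab","slab_case"),("big_coin","big_coin_case"),("gold_bar","bar_case"),("small_coin","small_coin_case")]
for n in("scene","top"):
    im=ctrl.read_camera(n)
    for a,b in K:
      for t,z in((a,19),(b,14)):
        e=exp[b][0 if n=="scene" else 1]
        o=[x for x in ctrl.outline_of(n,t) if np.hypot(*(np.array(x["location"])-e))<14][:1]
        for x in o:
          v,u=np.nonzero(x["pixels"]);P=onz(n,np.c_[u,v],z)[:,:2].astype(np.float32);r=cv2.minAreaRect(P)
          print(n,t,round(x["conf"],2),P.mean(0).round(1),"rect",np.round(r[0],1),np.round(r[1],0),round(r[2],1))
    for t in("cup","cufflink_box"):
        for x in ctrl.outline_of(n,t)[:1]:print(n,t,np.round(x["location"],1))
print(ctrl.get_state()["position"])
E
python3 v.py
```

```text
scene slab 0.56 [646.7 -98.2] rect [645.8 -98.3] [60. 87.] 87.5
scene slab_case 0.63 [657.4 -91.6] rect [647.9 -95.8] [100. 130.] 87.7
scene big_coin 0.9 [630.6  87.4] rect [630.6  87.8] [64. 58.] 22.4
scene big_coin_case 0.67 [634.6  87.6] rect [631.3  86.8] [110. 101.] 14.6
scene gold_bar 0.74 [ 594.3 -266.7] rect [ 594.6 -266.3] [27. 52.] 81.1
scene bar_case 0.84 [ 601.9 -264.5] rect [ 599.1 -265.4] [ 80. 107.] 81.6
scene small_coin 0.55 [392.4 282.4] rect [393.  282.9] [33. 29.] 22.6
scene small_coin_case 0.73 [395.6 280.6] rect [393.1 280.5] [77. 86.] 77.4
scene cup [131.5 147.9]
scene cufflink_box [384.7 236.8]
top slab 0.87 [ 644.4 -103. ] rect [ 643.9 -103.2] [57. 87.] 89.5
top slab_case 0.95 [ 642.3 -100.6] rect [ 643.9 -101.5] [ 98. 129.] 86.7
top big_coin 0.65 [627.9  83.9] rect [627.3  84.2] [63. 62.] 45.9
top big_coin_case 0.97 [623.8  83.9] rect [626.2  83.8] [107.  99.] 14.9
top gold_bar 0.68 [ 593.8 -268.4] rect [ 593.7 -268.5] [26. 54.] 81.8
top bar_case 0.56 [ 593.7 -270.8] rect [ 593.7 -270.6] [ 72. 100.] 80.4
top small_coin 0.4 [390.5 278. ] rect [391.1 278.2] [24. 25.] 0.4
top small_coin_case 0.94 [389.6 276.5] rect [390.2 277.4] [71. 74.] 75.9
top cup [419.  185.9]
top cufflink_box [108.6 189.4]
[ 450.  -378.6  219.1]
```

```bash
python3 -c "
from plant import ctrl
print(ctrl.close_job())"
```

```text
the job is handed in; nothing more can be done
None
```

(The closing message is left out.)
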